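# Close the test hood and reset the interlock with the button pair

## Robot

A 6-joint arm with a two-finger parallel gripper is mounted at the origin on the work surface. World frame = base frame: x ahead of the robot, y to its left, z up, the work surface at z = 0. Lengths are in m, angles in rad, forces in N, time in s.
With the tool pointing down it reaches from about 0.3 to 0.775 m from the base axis. Payload 14.6 kg.
Tool frame: the origin (TCP) lies at the very end of the fingers, on their centre line; the grasp point (between the pads) lies 19 mm behind it (manip.hold_point_z is the distance from the TCP to the grasp point, in m); y points along the fingers, z is the direction in which the jaws open and shut, and the axes are right-handed (so a half turn about y gives the same grasp; the last joint's range is limited). The gripper opens to 85 mm and grips with 20 to 120 N. Pads are 22 mm wide; open, the fingers measure 114 mm over their backs; the gripper's body (76 mm by 85 mm) begins 54 mm behind the grasp point. The pads swing forward as they close: fully open they stand 13 mm farther back than shut.
Start: joints at [1.232, 0.3, 1.521, -0, 1.321, -0.067], TCP at [0.148, 0.53, 0.231] pointing down, gripper open.
Joint ranges: [-3.03, 3.03], [-0.79, 2.21], [0.23, 2.52], [-1.04, 4.18], [0, 3.07], [-2.55, 2.55]. Speed limits (rad/s): [2.22, 2.22, 2.57, 3.14, 3.14, 3.14].

## Interface

Orientations are given as a unit quaternion [x, y, z, w].
In Python, from rig import manip gives the robot as it stands.
- The arm moves only by the tool jog_arm, never from a script. Its argument "increments" is a list that holds one entry, the list of rows, each a list of 5 numbers: the opening, from -1 (shut) to 1 (fully open), so that 0 is half open, then the shift along the tool's x, y, z in cm, then the turn about the tool's y in degrees. In form: [[[hand, dx, dy, dz, turn], ...]]. A call has 1 to 8 rows; each row is the pose to reach, as a shift and turn from the pose measured when the call began, along the tool's axes at that moment; what a row does not reach only later rows make up. A row lasts 1/8 s, in which the tool goes at most 62.5 mm and 10.7 degrees, less where a joint would pass 70% of its speed; a pose out of reach is approached as far as the arm can. A call with a gripper value outside its range is refused whole. The fingers move at their own pace and stop on an object; "squeeze" is the grip in N (left out, the last holds). Time passes only in rows, so rows that repeat a pose let the fingers close. It gives the time, the measured TCP pose, the force and the opening at its end, in the units of the state.
- manip.get_obs(): the state, without advancing time (a new reading comes with each control period).
- manip.capture(name): name is "scene" or "side" or "wrist"; returns a dict with "color" (400x640x3 uint8, blue, green, red), "depth" (400x640 float32, m along the optical axis (not along the pixel's ray), 0 where there is no reading), "camera_matrix" (3x3 intrinsics, pixels), "pose" (4x4, takes a point from camera to world coordinates); the wrist camera has in their place "tool_from_camera" (4x4, takes a point from camera to tool coordinates, whose origin is the TCP and whose axes are the tool frame's). Camera axes: x right, y up, looking along -z (the intrinsics and any distortion apply to the point x, -y, -z); pixel columns grow to the right and rows downward; lengths in m; the calibration is good to about 2 mm. A picture is of the moment at which its call begins: read the wrist's pose just before it.
- manip.finish_job(): hands the job in, once; it reports no verdict.
The state is a dict: "time_s": time; "q": joint angles; "joint_velocities": joint speeds; "joint_torque": joint torques, N m; "position": TCP position; "orientation": TCP orientation; "wrist_force": force on the tool from outside, world axes, zero at the start; "wrist_torque": the same for the moment, N m; "opening": opening from 0.0 (shut) to 1.0 (fully open).
Only numpy, scipy, OpenCV 4.12 (cv2) and the standard library are available. Lean on these libraries where they do the work, as an engineer would, in place of code of your own. Each camera call takes 0.05 s, during which the arm holds its last target.

## Task

Get the board tester ready to run: with the fingertips push the sliding hood of the test fixture fully home over the board, then press the two round buttons of the interlock reset box down together, one fingertip on each, keep both fully down for at least two seconds and let them go. Do not press the reset buttons before the hood is home, never press one without the other, and leave the small square key between them unpressed. Nothing is to be picked up: leave the hood home, the reset box where it stands and the other things on the bench undisturbed.

Things in the scene. Friction and masses are not known exactly. Their poses are not given: they have to be found in the camera images.
- fixture: Test fixture, fixed to the bench: aluminium base plate 130 (x) x 240 (y) x 12 mm thick, standing on the bench, with a green circuit board near its +y end and a dark stop bar (110 x 8 mm, top 34 mm above the bench) at the +y end. Origin: centre of the underside; z up. The hood slides along this body's y axis. Its place and yaw vary; it may stand left or right of the reset box.
- hood (a joint): Sliding hood of the fixture, an inverted grey sheet-metal box with a clear window in its top, 110 (x) x 100 (y) mm, from 13 to 60 mm above the bench. Value in m: how far it stands open, 0 = fully home over the board (against its stop; in the fixture's frame it then covers y = 10 to 110 mm), growing to 0.105 as it slides towards the fixture's -y. Sliding friction about 2 N; it stays where it is left.
- hood_push (a point): Centre of the outer face of the hood's -y end wall (the face to push, 110 mm wide and 44 mm high, 35 mm above the bench at its middle). It moves with the hood; push it along the fixture's +y. At hood = 0 it lies at y = +10 mm in the fixture's frame. The base plate (12 mm high) reaches under it to the fixture's y = -120 mm.
- reset_box: Interlock reset box, loose on the bench on rubber feet, about 0.8 kg: flat white box 90 (x) x 150 (y) mm, its top 40 mm above the bench. On its top, in a row along its y axis, two round black buttons (centres at y = +32 and -32 mm, 64 mm apart, each in an aluminium collar of 42 mm diameter and 12 mm high), and a small square key midway between them. Origin: centre of the underside; z up. Place and yaw vary.
- reset_a (a joint): Round button at the box's y = +32 mm: press travel in m, 0 = up, 0.008 = fully down. It springs back; it needs about 1.2 N to start and 4 N to go fully down.
- reset_b (a joint): Round button at the box's y = -32 mm; same as reset_a.
- reset_a_top (a point): Centre of the top of button reset_a: black cap 26 mm in diameter, 64 mm above the bench when up and 56 mm when fully down (4 mm proud of its collar).
- reset_b_top (a point): Centre of the top of button reset_b; same as reset_a_top. The gap between the edges of the two caps is 38 mm.
- test_key (a joint): Small square grey key midway between the two round buttons, 12 x 12 mm, its top 50 mm above the bench (below the caps even when they are fully down). Press travel in m, 0 = up, 0.003 = down. Not to be pressed.
- mug: White mug, 80 mm across, 90 mm high, loose bystander. Origin: centre of the underside, z up.
- jar: White plastic jar with a black lid, 50 mm in diameter, 75 mm high, loose bystander. Origin: centre of the underside, z up.
- spool: Metal spool of solder standing on its flange, 60 mm in diameter, 48 mm high, loose bystander. Origin: centre of the underside, z up.
- screwdriver: Screwdriver with a black handle about 200 mm long, lying on the bench, loose bystander. Origin: under the middle of its length.
Not all that is in view belongs to the job. Leave any brown or pink look-alike of the reset_box alone.

How it is judged:
On the way, in this order (a step that is already met when the one before it is completed fails the run):
1. the hood is pushed fully home (within 4 mm) while both reset buttons are up (value of joint hood below 0.004 m and value of joint each of reset_a, reset_b below 0.002 m), for 0.2 s.
2. with the hood home, both reset buttons are down by more than 5.5 of their 8 mm at the same time, for 2 s without a break (value of joint hood below 0.004 m and value of joint each of reset_a, reset_b above 0.0055 m), for 2 s.
3. both reset buttons are let go and back up (value of joint each of reset_a, reset_b below 0.0015 m), for 0.2 s.
At the end, for the whole second after the job is handed in: The hood is home (within 4 mm of its stop), both reset buttons and the square key are up (within 1.5 and 1 mm), and the reset box stands flat and still within 25 mm of where it was (all of step 3 and value of joint hood below 0.004 m and value of joint test_key below 0.001 m and distance of reset_box from where it was at the start of the episode below 0.025 m and angle between reset_box's own z axis and vertical below 0.1 rad and linear speed of reset_box below 0.02 m/s); the robot touches nothing.
It fails at once if a reset button is pressed (over 4 mm) while the hood is more than 6 mm open (value of joint hood above 0.006 m and value of joint any of reset_a, reset_b above 0.004 m).
It fails at once if one reset button is pressed (over 5 mm) while the other is up (under 1.5 mm) ((value of joint reset_a above 0.005 m and value of joint reset_b below 0.0015 m) or (value of joint reset_b above 0.005 m and value of joint reset_a below 0.0015 m)).
It fails at once if the square key is pressed (over 1.5 mm) (value of joint test_key above 0.0015 m).
It fails at once if the reset box is lifted (8 mm), tipped (0.15 rad) or shifted (over 30 mm) (height (world z) of reset_box above 0.008 m or angle between reset_box's own z axis and vertical above 0.15 rad or distance of reset_box from where it was at the start of the episode above 0.03 m).
It fails at once if a bystander is moved by more than 25 mm, lifted or knocked over (distance of any of mug, jar, spool, screwdriver from where it was at the start of the episode above 0.025 m or angle between any of mug, jar, spool's own z axis and vertical above 0.4 rad).
It also fails if it takes over 51 s, if anything falls off the work surface, if the arm or the gripper's body presses on something with over 40 N, if the wrist force passes 120 N, or if a joint passes its speed limit or range.

## Working session

There is one attempt and no reset: what is moved stays moved. The work goes in short steps, Python scripts to look and compute and a tool call to move; the robot and the scene stay as the last step left them, time stands still between calls to the robot, and variables do not carry over. Pictures are saved under pics/ and viewed, and the job is handed in when it is done.

Besides the shell and the picture viewer there is one more tool, called after "Emit:" by a JSON object that holds its "api" and its "payload", one argument or row to a line. jog_arm: Moves the arm, as the interface text tells. Its arguments: {"type":"object","properties":{"increments":{"type":"array"},"squeeze":{"type":"number"}},"required":["increments"]}

```bash
ls; mkdir -p pics
python3 - <<'E'
from rig import manip
import cv2
o=manip.get_obs();print({k:(v if not hasattr(v,'round') else v) for k,v in o.items()})
for n in("scene","side"):
    c=manip.capture(n);cv2.imwrite(f"pics/{n}0.png",c["color"]);print(n,c["camera_matrix"],c["pose"],[k for k in c])
E
```

```text
pics
{'time_s': 0.0, 'q': array([ 1.23239803e+00,  3.00469096e-01,  1.52160721e+00,  1.56064612e-05,
        1.32067269e+00, -6.65975012e-02]), 'joint_velocities': array([-8.77541729e-05, -1.57685490e-03, -4.41466876e-04, -1.11410892e-03,
       -2.43828869e-03,  2.80566216e-04]), 'joint_torque': array([-7.31825603e-04, -5.43493223e+01, -3.61797667e+01, -1.64080707e-04,
        3.95590905e-03,  3.77274557e-05]), 'position': array([0.14757578, 0.52958576, 0.23071135]), 'orientation': array([ 0.70098617, -0.09588937,  0.09571445, -0.70018737]), 'wrist_force': array([ 0.06896745, -0.19974864, -0.06645302]), 'wrist_torque': array([-0.0482947 ,  0.06455435, -0.07125575]), 'opening': 1.0015776077920546}
scene [[492.13477497   0.         326.10506105]
 [  0.         492.13477497 200.80630885]
 [  0.           0.           1.        ]] [[-8.10402322e-01 -4.92977989e-01  3.16576657e-01  1.09378125e+00]
 [ 5.85872873e-01 -6.82851354e-01  4.36425257e-01  6.04572923e-01]
 [ 1.02675290e-03  5.39153717e-01  8.42206753e-01  1.43311042e+00]
 [ 0.00000000e+00  0.00000000e+00  0.00000000e+00  1.00000000e+00]] ['color', 'depth', 'camera_matrix', 'pose']
side [[397.56944002   0.         319.55683372]
 [  0.         397.56944002 201.81370487]
 [  0.           0.           1.        ]] [[ 0.99991158 -0.00147296 -0.01321589  0.52879205]
 [-0.00800725  0.72677533 -0.68682859 -0.94418512]
 [ 0.01061665  0.68687368  0.72669927  0.98169481]
 [ 0.          0.          0.          1.        ]] ['color', 'depth', 'camera_matrix', 'pose']
```

View pics/scene0.png

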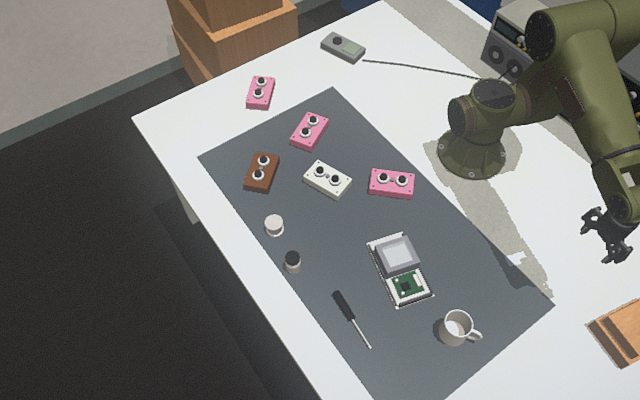

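View pics/side0.png

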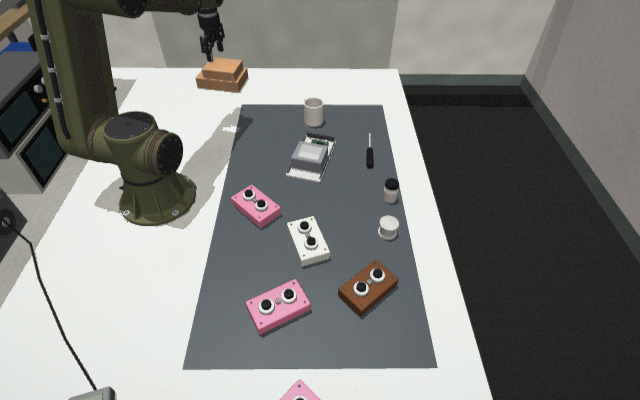

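The scene view shows one white box with two black buttons at (327,179), which is (308,240) in the side view. The look-alikes are pink at (391,183), (309,131) and (260,92), and brown at (262,172). Only the white one fits the description. The fixture is at (400,270) with its hood open towards the box and its board towards the mug. I'll check both in enlarged crops.

```bash
cat > h.py <<'E'
import numpy as np,cv2
def ray(c,u,v,pose=None):
    K=c["camera_matrix"];P=c["pose"] if pose is None else pose
    d=np.array([(u-K[0,2])/K[0,0],-(v-K[1,2])/K[1,1],-1.0])
    return P[:3,3],P[:3,:3]@d
def onplane(c,u,v,z,pose=None):
    o,d=ray(c,u,v,pose);return o+d*(z-o[2])/d[2]
def cloud(c,pose=None):
    K=c["camera_matrix"];P=c["pose"] if pose is None else pose
    D=c["depth"];v,u=np.mgrid[:D.shape[0],:D.shape[1]]
    p=np.stack([(u-K[0,2])/K[0,0]*D,-(v-K[1,2])/K[1,1]*D,-D],-1)
    return p@P[:3,:3].T+P[:3,3]
E
python3 - <<'E'
from rig import manip
from h import *
c=manip.capture("scene");s=manip.capture("side")
a=cv2.resize(c["color"][150:210,290:370],None,fx=5,fy=5,interpolation=cv2.INTER_CUBIC)
b=cv2.resize(c["color"][225:315,355:445],(400,400),interpolation=cv2.INTER_CUBIC)
a2=cv2.resize(s["color"][205:275,275:345],(400,400),interpolation=cv2.INTER_CUBIC)
b2=cv2.resize(s["color"][125:190,280:345],(400,400),interpolation=cv2.INTER_CUBIC)
a=cv2.copyMakeBorder(a,0,0,0,0,0); a=cv2.resize(a,(400,300))
cv2.imwrite("pics/crop.png",cv2.resize(np.vstack([np.hstack([cv2.copyMakeBorder(a,0,100,0,0,0),b]),np.hstack([a2,b2])]),(600,600)))
# geometry from depth
for n,cc in(("scene",c),("side",s)):
    X=cloud(cc);col=cc["color"].astype(int)
    ok=cc["depth"]>0
    reg=ok&(X[...,0]>0.2)&(X[...,0]<0.9)&(abs(X[...,1])<0.6)
    hsv=cv2.cvtColor(cc["color"],cv2.COLOR_BGR2HSV)
    m=(reg&(X[...,2]>0.033)&(X[...,2]<0.047)&(hsv[...,1]<50)&(hsv[...,2]>120)).astype(np.uint8)
    nl,L,st,ce=cv2.connectedComponentsWithStats(m)
    for i in range(1,nl):
        if st[i,4]>60: 
            q=X[L==i];print(n,"white top",ce[i].round(),st[i,4],q.mean(0).round(3),cv2.minAreaRect((q[:,:2]*1000).astype(np.float32)))
    m=(reg&(X[...,2]>0.054)&(X[...,2]<0.066)).astype(np.uint8)
    nl,L,st,ce=cv2.connectedComponentsWithStats(m)
    for i in range(1,nl):
        if st[i,4]>15: 
            q=X[L==i];print(n,"z60",ce[i].round(),st[i,4],q.mean(0).round(3),cv2.minAreaRect((q[:,:2]*1000).astype(np.float32)))
E
```

```text
scene white top [328. 178.] 700 [ 0.511 -0.189  0.04 ] ((508.5150451660156, -193.54632568359375), (93.54505157470703, 151.77012634277344), 18.545289993286133)
scene z60 [312. 120.] 42 [ 0.409 -0.427  0.06 ] ((412.2255859375, -426.61602783203125), (37.7540283203125, 31.141727447509766), 35.588645935058594)
scene z60 [306. 131.] 47 [ 0.462 -0.394  0.06 ] ((460.6424560546875, -392.75830078125), (33.946014404296875, 32.3786735534668), 7.293419361114502)
scene z60 [263. 159.] 43 [ 0.653 -0.378  0.06 ] ((652.49755859375, -378.56219482421875), (28.255142211914062, 34.3917350769043), 71.68344116210938)
scene z60 [320. 170.] 39 [ 0.522 -0.222  0.06 ] ((521.5786743164062, -222.62176513671875), (24.58640480041504, 32.30757141113281), 18.202890396118164)
scene z60 [258. 173.] 41 [ 0.702 -0.334  0.06 ] ((701.176513671875, -335.3329162597656), (39.1444091796875, 26.183460235595703), 28.220842361450195)
scene z60 [383. 176.] 47 [ 0.362 -0.074  0.06 ] ((364.39398193359375, -74.5549545288086), (32.40516662597656, 31.763648986816406), 34.785980224609375)
scene z60 [335. 178.] 42 [ 0.499 -0.162  0.06 ]
[... 1923 characters left out ...]
 ] ((517.4989624023438, -229.74346923828125), (34.503196716308594, 35.929351806640625), 66.86521911621094)
side z60 [376. 274.] 63 [ 0.697 -0.344  0.061] ((696.147216796875, -341.834716796875), (29.85578155517578, 29.126813888549805), 1.5000746250152588)
side z60 [361. 287.] 80 [ 0.653 -0.384  0.061] ((651.3284912109375, -379.5628356933594), (30.423357009887695, 37.298465728759766), 84.95609283447266)
side z60 [289. 295.] 87 [ 0.462 -0.406  0.059] ((461.1127624511719, -402.35760498046875), (37.650001525878906, 38.09993362426758), 55.155784606933594)
side z60 [266. 305.] 89 [ 0.406 -0.437  0.06 ] ((402.37109375, -434.0826721191406), (34.335453033447266, 34.571563720703125), 67.39446258544922)
```

View pics/crop.png

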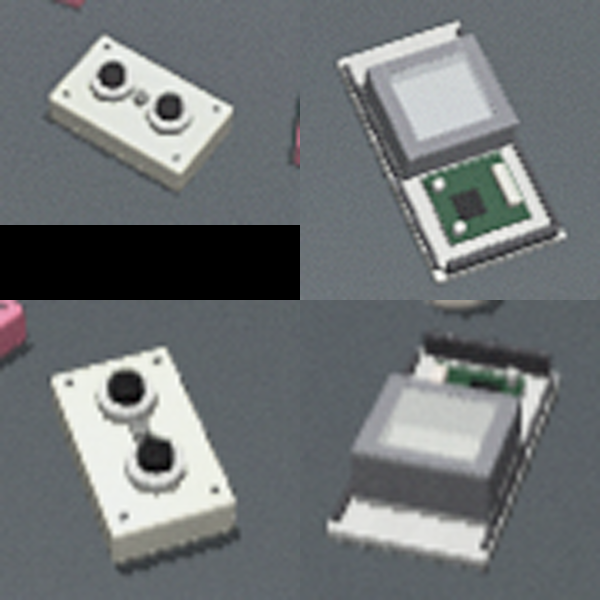

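Both crops confirm it: the white box has two black buttons with the small key between them. The fixture's stop bar and board are at its +y end, which points towards the mug. Next I'll work out the approach in tool axes.

```bash
cat >> h.py <<'E'
from scipy.spatial.transform import Rotation as R
def plan(o,target,yawdir=None):
    """tool-axis shift (cm) to target; turn about tool y (deg) so that tool z lies along +-yawdir"""
    M=R.from_quat(o["orientation"]).as_matrix()
    d=M.T@(np.array(target)-o["position"])*100
    t=None
    if yawdir is not None:
        w=M.T@np.array([yawdir[0],yawdir[1],0]); t=np.degrees(np.arctan2(w[0],w[2]))
        t=(t+90)%180-90
    return d.round(2),t
E
python3 - <<'E'
from rig import manip
from h import *
o=manip.get_obs();print(R.from_quat(o["orientation"]).as_matrix().round(3))
print(plan(o,[0.48,0.10,0.231],[.96,-.276]))
E
```

```text
[[ 0.963 -0.     0.268]
 [-0.268 -0.001  0.963]
 [-0.    -1.    -0.001]]
(array([ 4.355e+01,  1.000e-02, -3.247e+01]), np.float64(-89.53475410971112))
```

Emit:
{"api": "jog_arm", "payload": {
  "increments": [
    [[-1,4.5,0,-3.3,10],[-1,9,0,-6.6,20],[-1,13.5,0,-10,30],[-1,18,0,-13.3,40],[-1,22.5,0,-16.6,50],[-1,27,0,-20,60],[-1,31.5,0,-23.3,70],[-1,36,0,-26.6,80]]
  ],
  "squeeze": 40
}}

```text
time_s: 1.2
position: [0.4239, 0.1751, 0.2312]
orientation: [0.474, -0.525, 0.525, -0.473]
wrist_force: [0.8, 1.5, -0.1]
opening: -0.0
```

Run:
```python
from rig import manip
from h import *
o=manip.get_obs();print(plan(o,[0.48,0.08,0.231],[.96,-.276]),o["q"])
o=manip.get_obs();c=manip.capture("wrist");cv2.imwrite("pics/w1.png",c["color"]);print(c["tool_from_camera"])
```

```text
(array([8.89, 0.03, 6.56]), np.float64(10.135003995047057)) [ 3.12240946e-01  9.48716312e-02  1.76664421e+00 -5.50058767e-04
  1.28015608e+00  4.15459173e-01]
[[ 8.70108341e-04 -9.66038317e-01 -2.58397393e-01 -6.51960552e-02]
 [-7.08537563e-04  2.58396831e-01 -9.66038600e-01 -1.44240244e-01]
 [ 9.99999370e-01  1.02364250e-03 -4.59641198e-04  2.11527314e-04]
 [ 0.00000000e+00  0.00000000e+00  0.00000000e+00  1.00000000e+00]]
```

View pics/w1.png

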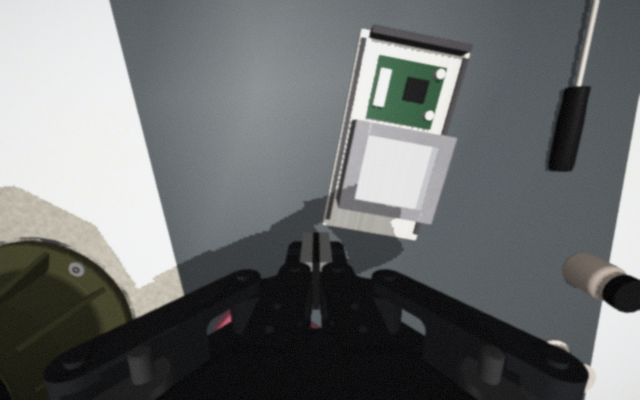

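The wrist view shows the whole fixture. The base corners are near (362,30), (468,45), (415,238) and (325,222), and the hood top spans (355,122) to (430,222). I'll measure it from there with depth.

```bash
cat >> h.py <<'E'
def wpose(o,c):
    T=np.eye(4);T[:3,:3]=R.from_quat(o["orientation"]).as_matrix();T[:3,3]=o["position"];return T@c["tool_from_camera"]
E
python3 - <<'E'
from rig import manip
from h import *
o=manip.get_obs();c=manip.capture("wrist");P=wpose(o,c);X=cloud(c,P)
u,v=np.meshgrid(range(640),range(400))
box=(u>310)&(u<480)&(v>20)&(v<245)&(c["depth"]>0)
for n,lo,hi in(("hood",.055,.066),("base",.009,.016),("stop",.029,.038)):
    m=(box&(X[...,2]>lo)&(X[...,2]<hi)).astype(np.uint8)
    m=cv2.morphologyEx(m,cv2.MORPH_OPEN,np.ones((3,3)))
    q=X[m>0];print(n,len(q),q.mean(0).round(4),cv2.minAreaRect((q[:,:2]*1000).astype(np.float32)))
    nn,L,st,ce=cv2.connectedComponentsWithStats(m);print([(st[i].tolist()) for i in range(1,nn) if st[i,4]>50])
E
```

```text
hood 9006 [0.5131 0.1787 0.0618] ((513.2564086914062, 176.41018676757812), (100.28601837158203, 110.7069091796875), 73.88671875)
[[336, 115, 117, 105, 9006]]
base 5040 [0.5241 0.2226 0.0137] ((520.9464111328125, 204.91566467285156), (239.5752716064453, 129.49868774414062), 73.73432922363281)
[[355, 24, 10, 9, 68], [347, 33, 112, 96, 3224], [321, 197, 94, 39, 1676]]
stop 1553 [0.5431 0.2987 0.0338] ((542.0601196289062, 280.5455627441406), (83.87869262695312, 109.53099822998047), 72.24899291992188)
[[366, 21, 102, 26, 1025], [370, 64, 17, 38, 387], [432, 64, 10, 10, 66], [421, 106, 10, 9, 75]]
```

Run:
```python
from rig import manip
from h import *
o=manip.get_obs();y=np.radians(-16.2);print(plan(o,[0.4873,0.0888,0.032],[np.cos(y),np.sin(y)]))
```

```text
(array([ 7.72, 19.9 ,  7.09]), np.float64(10.083832012246674))
```

Emit:
{"api": "jog_arm", "payload": {
  "increments": [
    [[-1,4,2,4,5],[-1,7.7,5,7.1,10.1],[-1,7.7,9,7.1,10.1],[-1,7.7,13,7.1,10.1],[-1,7.7,17,7.1,10.1],[-1,7.7,19.5,7.1,10.1],[-1,7.7,19.9,7.1,10.1],[-1,7.7,19.9,7.1,10.1]]
  ]
}}

```text
time_s: 2.3
position: [0.4877, 0.0893, 0.0327]
orientation: [0.425, -0.565, 0.566, -0.425]
wrist_force: [-0.1, -0.1, 0.1]
opening: 0.002
```

Run:
```python
from rig import manip
from h import *
o=manip.get_obs();y=np.radians(-16.2);print(plan(o,[0.5207,0.2040,0.032],[np.cos(y),np.sin(y)]),o["wrist_force"],o["position"])
print(R.from_quat(o["orientation"]).as_matrix().round(3))
c=manip.capture("wrist");cv2.imwrite("pics/w2.png",c["color"])
```

```text
(array([-11.93,   0.06,  -0.03]), np.float64(0.020879911124239925)) [-0.06558226 -0.12714112  0.13385755] [0.48769679 0.08933273 0.03268994]
[[-0.279  0.     0.96 ]
 [-0.96  -0.001 -0.279]
 [ 0.001 -1.     0.001]]
```

View pics/w2.png

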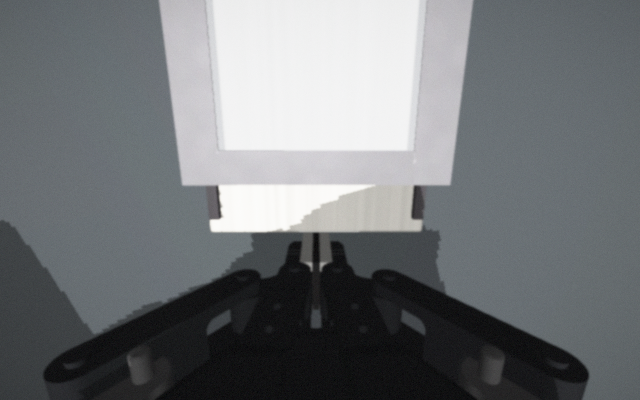

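The fingertip (317,250) is centred in front of the hood's end wall (edge at row 185, columns 182–452), and the axes are aligned. I'll push most of the way now.

Emit:
{"api": "jog_arm", "payload": {
  "increments": [
    [[-1,-2,0,0,0],[-1,-3.3,0,0,0],[-1,-4.6,0,0,0],[-1,-6,0,0,0],[-1,-7.4,0,0,0],[-1,-8.8,0,0,0],[-1,-10,0,0,0],[-1,-11,0,0,0]]
  ]
}}

```text
time_s: 3.35
position: [0.5188, 0.1957, 0.0329]
orientation: [0.425, -0.565, 0.566, -0.425]
wrist_force: [0.3, -1.7, 2.5]
opening: -0.0
```

Emit:
{"api": "jog_arm", "payload": {
  "increments": [
    [[-1,-0.3,0,0,0],[-1,-0.5,0,0,0],[-1,-0.7,0,0,0]]
  ]
}}

```text
time_s: 3.72
position: [0.5206, 0.2023, 0.0328]
orientation: [0.425, -0.565, 0.566, -0.425]
wrist_force: [-1.0, -2.2, 0.7]
opening: 0.001
```

Emit:
{"api": "jog_arm", "payload": {
  "increments": [
    [[-1,-0.2,0,0,0],[-1,-0.3,0,0,0]]
  ]
}}

```text
time_s: 3.98
position: [0.5211, 0.2043, 0.0328]
orientation: [0.425, -0.565, 0.566, -0.424]
wrist_force: [-5.6, -15.1, 6.7]
opening: 0.004
```

Emit:
{"api": "jog_arm", "payload": {
  "increments": [
    [[-1,-0.2,0,0,0],[-1,-0.3,0,0,0]]
  ]
}}

```text
time_s: 4.22
position: [0.5211, 0.2044, 0.0328]
orientation: [0.427, -0.564, 0.567, -0.422]
wrist_force: [-11.8, -33.6, 16.4]
opening: 0.003
```

The force rose to 36 N with no more travel, at the expected home position, so the hood is against its stop. Backing off and raising.

Emit:
{"api": "jog_arm", "payload": {
  "increments": [
    [[-1,1.5,0,0,0],[-1,4,0,0,0],[-1,6,-3,0,0],[-1,9,-8,0,0],[-1,12,-13,0,0],[-1,14,-17,0,0],[0.1,14,-18,0,0],[0.1,14,-18,0,0]]
  ]
}}

```text
time_s: 5.22
position: [0.4828, 0.0715, 0.2138]
orientation: [0.427, -0.564, 0.567, -0.422]
wrist_force: [0.4, 0.4, -1.7]
opening: 0.421
```

Run:
```python
from rig import manip
from h import *
o=manip.get_obs();print(o["position"],o["wrist_force"],o["opening"])
c=manip.capture("wrist");cv2.imwrite("pics/w3.png",c["color"])
P=wpose(o,c);X=cloud(c,P)
q=X[(c["depth"]>0)&(X[...,2]>.055)&(X[...,2]<.066)&(X[...,1]>.14)&(X[...,1]<.36)&(X[...,0]>.4)&(X[...,0]<.62)]
r=cv2.minAreaRect((q[:,:2]*1000).astype(np.float32));print(r)
# min extent of hood along fixture +y relative to fixture origin
y=np.radians(-16.2);e=np.array([-np.sin(y),np.cos(y)]);d=(q[:,:2]-[.521,.205])@e
print("hood y extent mm",np.percentile(d,[.5,99.5])*1000)
# reset box from here
m=(c["depth"]>0)&(X[...,2]>.054)&(X[...,2]<.068)&(abs(X[...,0]-.51)<.08)&(abs(X[...,1]+.197)<.08)
print(m.sum())
```

```text
[0.48279062 0.07151391 0.21378823] [ 0.44080304  0.38994392 -1.71635202] 0.42107299762557093
((527.5770874023438, 225.26641845703125), (23.24766731262207, 110.22969818115234), 73.8665542602539)
hood y extent mm [ 9.99350751 32.54521648]
0
```

View pics/w3.png

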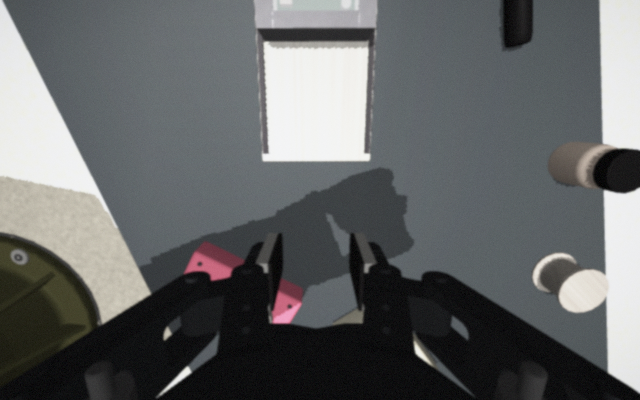

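The hood's near edge measures +10.0 mm in the fixture's frame, so it is home. In the picture its front edge is at row 28, with the bare base plate in front. Now I'll go to a viewpoint beside the reset box, with the jaws lined up along its button row.

Run:
```python
from rig import manip
from h import *
o=manip.get_obs();y=np.radians(-71.5);print(plan(o,[0.396,-0.234,0.22],[np.cos(y),np.sin(y)]))
```

```text
(array([31.77, -0.44,  0.22]), np.float64(55.29770361291466))
```

Emit:
{"api": "jog_arm", "payload": {
  "increments": [
    [[0.1,5,-0.4,0,9],[0.1,10,-0.4,0,18],[0.1,15,-0.4,0,27],[0.1,20,-0.4,0,36],[0.1,25,-0.4,0.1,45],[0.1,29,-0.4,0.2,52],[0.1,31.8,-0.4,0.2,55.3],[0.1,31.8,-0.4,0.2,55.3]]
  ]
}}

```text
time_s: 6.28
position: [0.3952, -0.2349, 0.2179]
orientation: [0.116, -0.696, 0.7, -0.11]
wrist_force: [0.2, 0.5, -0.4]
opening: 0.551
```

Run:
```python
from rig import manip
from h import *
o=manip.get_obs();c=manip.capture("wrist");cv2.imwrite("pics/w4.png",c["color"])
print(o["position"],o["opening"],o["wrist_force"])
P=wpose(o,c);X=cloud(c,P);ok=c["depth"]>0
near=ok&(abs(X[...,0]-.51)<.12)&(abs(X[...,1]+.197)<.12)
q=X[near&(X[...,2]>.036)&(X[...,2]<.046)]
print("box top",len(q),q[:,2].mean(),cv2.minAreaRect((q[:,:2]*1000).astype(np.float32)))
m=(near&(X[...,2]>.058)&(X[...,2]<.070)).astype(np.uint8)
n,L,st,ce=cv2.connectedComponentsWithStats(m)
for i in range(1,n):
    if st[i,4]>40:
        cn=max(cv2.findContours((L==i).astype(np.uint8),cv2.RETR_EXTERNAL,cv2.CHAIN_APPROX_NONE)[0],key=len)
        (u,v),r=cv2.minEnclosingCircle(cn);print(ce[i],st[i,4],X[L==i].mean(0).round(4),onplane(c,*ce[i],.064,P).round(4))
```

```text
[ 0.39521354 -0.23486481  0.21794359] 0.5505524763089478 [ 0.24647892  0.54003601 -0.39199217]
box top 10797 0.04152383398446512 ((488.7748107910156, -161.5011749267578), (115.23307800292969, 244.84481811523438), 30.139087677001953)
[348.9584  61.9296] 625 [ 0.5196 -0.2276  0.0652] [ 0.5199 -0.2277  0.064 ]
[282.63166397  62.89337641] 619 [ 0.4989 -0.1681  0.0653] [ 0.4991 -0.1679  0.064 ]
```

View pics/w4.png

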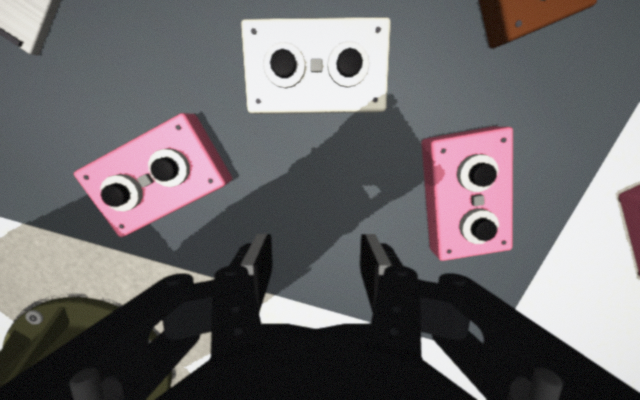

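White box at (316,64) with caps at (283,63) and (349,62), and the key at (316,65) between them. The caps measure 63.3 mm apart. Next I'll measure the fingertip gap in the tool frame to check the opening.

Run:
```python
from rig import manip
from h import *
o=manip.get_obs();c=manip.capture("wrist")
print(R.from_quat(o["orientation"]).as_matrix().round(4), o["opening"])
X=cloud(c,c["tool_from_camera"]) # tool coords
ok=(c["depth"]>0)&(c["depth"]<.25)
print("ntips",ok.sum())
near=ok&(X[...,1]>-.05)&(X[...,1]<.01)
for s in(-1,1):
    m=near&(X[...,2]*s>0)
    q=X[m]*1000
    if len(q): print(s,len(q),"x",np.percentile(q[:,0],[1,50,99]).round(1),"y",np.percentile(q[:,1],[1,50,99]).round(1),"z",np.percentile(q[:,2],[1,50,99]).round(1))
    for y0 in(-40,-30,-20,-10,-5):
        qq=q[abs(q[:,1]-y0)<3]
        if len(qq): print("  y",y0,len(qq),"z",np.percentile(qq[:,2],[2,98]).round(1),"x",np.percentile(qq[:,0],[2,98]).round(1))
cv2.imwrite("pics/w5.png",cv2.resize(c["color"][210:330,220:420],(800,480),interpolation=cv2.INTER_CUBIC))
y=np.radians(-70.8);print(plan(o,[.5095,-.1978,.10],[np.cos(y),np.sin(y)]))
```

```text
[[-0.9483 -0.0072  0.3172]
 [-0.3171 -0.0058 -0.9484]
 [ 0.0087 -1.      0.0032]] 0.5505291852990191
ntips 54417
-1 1901 x [-13.6  -7.4  10.1] y [-49.8 -32.4  -6.3] z [-44.8 -25.  -23.1]
  y -40 427 z [-29.4 -23.2] x [-11.7   8.9]
  y -30 282 z [-36.5 -23.2] x [-11.6   9.8]
  y -20 224 z [-36.5 -23.2] x [-11.6   9.5]
  y -10 144 z [-34.4 -23.2] x [-11.6  10. ]
  y -5 40 z [-23.9 -23.2] x [-10.3   8.9]
1 1900 x [-13.7  -7.3  10.1] y [-49.8 -32.3  -6.7] z [23.4 25.3 45.7]
  y -40 410 z [23.5 29.6] x [-11.5   8.8]
  y -30 276 z [23.4 36.9] x [-11.5   9.6]
  y -20 229 z [23.4 36.8] x [-11.6   9.5]
  y -10 152 z [23.5 34.6] x [-11.7   9.7]
  y -5 44 z [23.4 24.7] x [-10.4   8.7]
(array([-12.06,  11.71,   0.14]), np.float64(-0.7091694206681751))
```

View pics/w5.png

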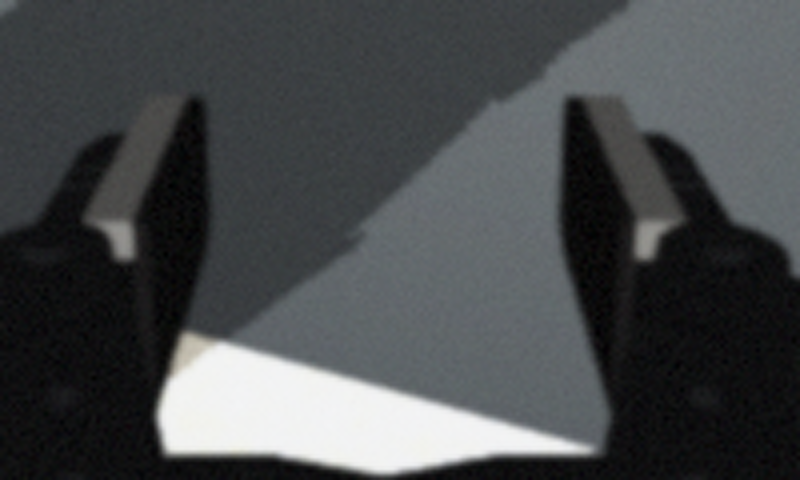

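The tip inner faces are at ±23.3 mm and the fingers are about 12 mm thick. Opening slightly more (0.2) centres the tips at about ±32 mm, right over the caps. Moving above the buttons.

Emit:
{"api": "jog_arm", "payload": {
  "increments": [
    [[0.2,-4,0,0,0],[0.2,-8,0,0.1,-0.7],[0.2,-12.1,1,0.15,-0.7],[0.2,-12.1,5,0.15,-0.7],[0.2,-12.1,9,0.15,-0.7],[0.2,-12.1,11.7,0.15,-0.7],[0.2,-12.1,11.7,0.15,-0.7],[0.2,-12.1,11.7,0.15,-0.7]]
  ]
}}

```text
time_s: 7.38
position: [0.5108, -0.1967, 0.1015]
orientation: [0.121, -0.695, 0.699, -0.116]
wrist_force: [-0.5, -0.8, 1.1]
opening: 0.596
```

Run:
```python
from rig import manip
from h import *
o=manip.get_obs();c=manip.capture("wrist")
print(o["position"],o["opening"],o["wrist_force"]);M=R.from_quat(o["orientation"]).as_matrix();print(M.round(4))
y=np.radians(-70.8);print(plan(o,[.5095,-.1978,.07],[np.cos(y),np.sin(y)]))
X=cloud(c,c["tool_from_camera"])*1000;near=(c["depth"]>0)&(c["depth"]<.25)&(X[...,1]>-50)&(X[...,1]<4)
for s in(-1,1):
    q=X[near&(X[...,2]*s>0)&(abs(X[...,2])<60)];qq=q[(q[:,1]>-22)];print(s,"z",np.percentile(qq[:,2],[2,98]).round(1),"ymax",np.percentile(q[:,1],99.5).round(1))
cv2.imwrite("pics/w6.png",c["color"])
s=manip.capture("side");cv2.imwrite("pics/s6.png",cv2.resize(s["color"][150:275,230:390],(800,600),interpolation=cv2.INTER_CUBIC))
```

```text
[ 0.51077106 -0.19669091  0.10147065] 0.5962409190461457 [-0.54149425 -0.8179759   1.11764454]
[[-0.9437 -0.0057  0.3309]
 [-0.3308 -0.0065 -0.9437]
 [ 0.0075 -1.      0.0042]]
(array([0.13, 3.15, 0.05]), np.float64(0.12012548520213784))
-1 z [-38.4 -25.3] ymax -6.0
1 z [25.6 38.7] ymax -6.1
```

View pics/w6.png

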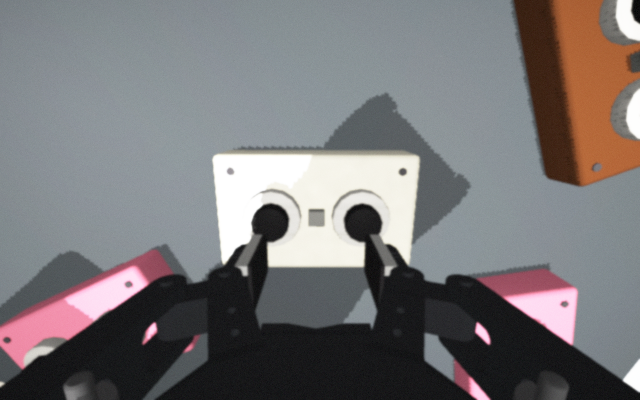

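View pics/s6.png

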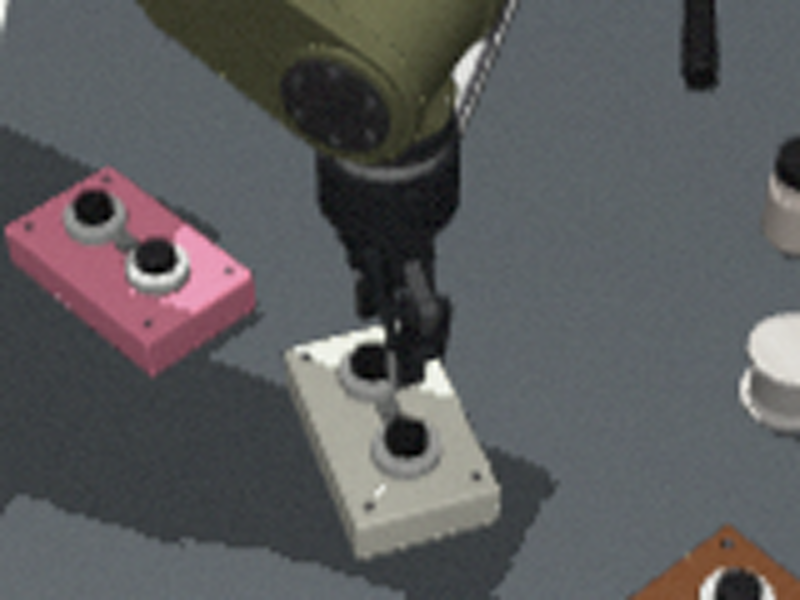

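The wrist view shows each fingertip above its cap, with caps at (270,222) and (363,222) and the key at (316,217) between them. One quick check of cap centres in the tool frame, then I'll descend.

Run:
```python
from rig import manip
from h import *
o=manip.get_obs();c=manip.capture("wrist");P=wpose(o,c);M=R.from_quat(o["orientation"]).as_matrix()
t=lambda u,v,z:(M.T@(onplane(c,u,v,z,P)-o["position"])*1000).round(1)
X=cloud(c,P)
g=cv2.cvtColor(c["color"],cv2.COLOR_BGR2GRAY)
print("key",t(316.5,217.5,.05))
m=((c["depth"]>0)&(abs(X[...,2]-.065)<.006)&(abs(X[...,0]-.51)<.06)&(abs(X[...,1]+.198)<.06)&(g<60)).astype(np.uint8)
n,L,st,ce=cv2.connectedComponentsWithStats(m)
for i in range(1,n):
    if st[i,4]>50:
        q=(X[L==i]-o["position"])@M*1000;print(st[i],"x min/max",np.percentile(q[:,0],[.5,99.5]),"z",np.percentile(q[:,2],[.5,99.5]),"X z",X[L==i][:,2].mean())
```

```text
key [ 0.4 51.8  0.8]
[252 205  36  36 935] x min/max [-12.01190522  11.25691499] z [-41.84809801 -19.75256896] X z 0.06512922882707663
[345 205  36  36 954] x min/max [-11.83945859  11.22943054] z [19.98916107 42.7273386 ] X z 0.06509432781263849
```

Cap centres are at z = −30.8 and +31.4 mm with x ≈ 0, so no correction is needed. Descending.

Emit:
{"api": "jog_arm", "payload": {
  "increments": [
    [[0.2,0,1,0,0],[0.2,0,2.2,0,0],[0.2,0,3.2,0,0],[0.2,0,3.7,0,0],[0.2,0,3.9,0,0]]
  ]
}}

```text
time_s: 8.15
position: [0.5104, -0.1974, 0.0623]
orientation: [0.121, -0.695, 0.699, -0.116]
wrist_force: [-0.2, -0.0, 0.1]
opening: 0.601
```

Emit:
{"api": "jog_arm", "payload": {
  "increments": [
    [[0.2,0,0.25,0,0],[0.2,0,0.45,0,0],[0.2,0,0.45,0,0]]
  ]
}}

```text
time_s: 8.52
position: [0.5106, -0.1975, 0.0581]
orientation: [0.12, -0.695, 0.699, -0.116]
wrist_force: [-0.1, 1.6, 2.8]
opening: 0.6
```

First contact at z = 0.058, as predicted. Pressing down.

Emit:
{"api": "jog_arm", "payload": {
  "increments": [
    [[0.2,0,0.3,0,0],[0.2,0,0.6,0,0],[0.2,0,0.8,0,0],[0.2,0,0.8,0,0]]
  ]
}}

```text
time_s: 9.02
position: [0.5108, -0.1976, 0.0524]
orientation: [0.12, -0.695, 0.699, -0.117]
wrist_force: [-13.6, 6.1, 32.8]
opening: 0.602
```

Force is 33 N with 5.7 mm travel since contact, which is more than expected. I'll look before going on.

Run:
```python
from rig import manip
from h import *
o=manip.get_obs();print(o["position"],o["wrist_force"],o["wrist_torque"],o["opening"])
c=manip.capture("wrist");w=cv2.resize(c["color"][150:300,200:430],(690,450),interpolation=cv2.INTER_CUBIC);cv2.imwrite("pics/w7.png",w)
s=manip.capture("side");cv2.imwrite("pics/s7.png",cv2.resize(s["color"][195:275,265:345],(600,600),interpolation=cv2.INTER_CUBIC))
P=wpose(o,c);X=cloud(c,P);M=R.from_quat(o["orientation"]).as_matrix();print(M.round(4));T=(X-o["position"])@M*1000
near=(c["depth"]>0)
for sg in(-1,1):
    tz=T[...,2]*sg
    a=near&(tz>20)&(tz<43)&(X[...,2]>.046)&(X[...,2]<.07)&(T[...,0]<-1)&(T[...,0]>-12.5)
    print(sg,"cap z",np.percentile(X[a][:,2],[5,25,50,75]).round(4),a.sum())
    b=near&(tz>8)&(tz<60)&(c["depth"]<.2)&(T[...,1]>-25);print("finger z",np.percentile(T[b][:,2],[2,98]).round(1),"ymax",np.percentile(T[b][:,1],99))
```

```text
[ 0.5108441  -0.19763318  0.05239024] [-13.59091127   6.08170673  32.79186389] [ 1.34256465  2.42516945 -0.01418037] 0.602026810388281
[[-0.9439 -0.0039  0.3301]
 [-0.3301 -0.0072 -0.9439]
 [ 0.0061 -1.      0.0055]]
-1 cap z [0.0531 0.0542 0.0565 0.0584] 871
finger z [-58.9  -8.9] ymax 50.446991185298536
1 cap z [0.053  0.0542 0.0567 0.0583] 870
finger z [ 9.  58.9] ymax 50.846021438836175
```

View pics/w7.png

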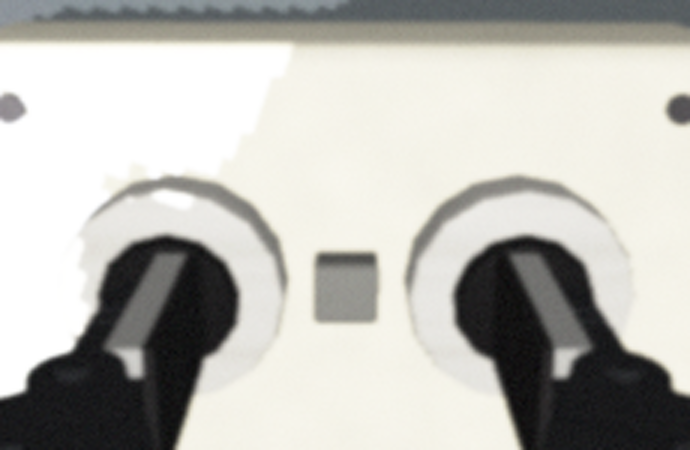

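View pics/s7.png

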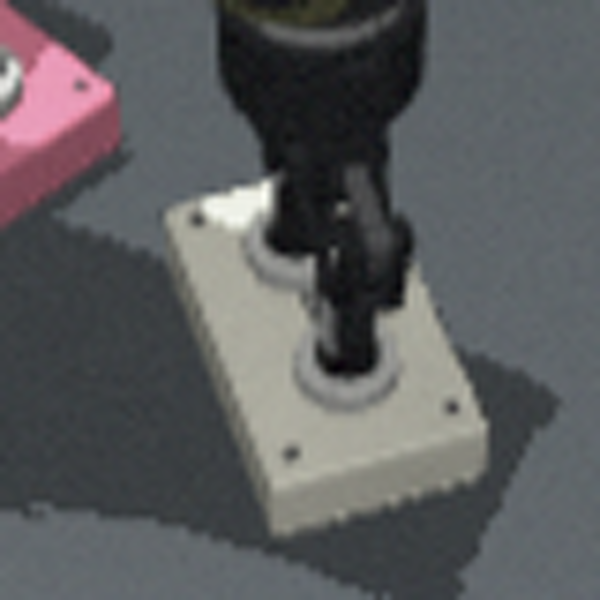

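Both caps look down at the same height (about 56 mm, just above their collars), and the key is clear between the fingers. The high force means both have bottomed out. I'll hold now.

Emit:
{"api": "jog_arm", "payload": {
  "increments": [
    [[0.2,0,0.17,0,0],[0.2,0,0.17,0,0],[0.2,0,0.17,0,0],[0.2,0,0.17,0,0],[0.2,0,0.17,0,0],[0.2,0,0.17,0,0],[0.2,0,0.17,0,0],[0.2,0,0.17,0,0]]
  ]
}}

```text
time_s: 10.12
position: [0.5108, -0.1976, 0.0525]
orientation: [0.12, -0.695, 0.699, -0.117]
wrist_force: [-11.9, 5.0, 28.1]
opening: 0.601
```

Emit:
{"api": "jog_arm", "payload": {
  "increments": [
    [[0.2,0,0.15,0,0],[0.2,0,0.15,0,0],[0.2,0,0.15,0,0],[0.2,0,0.15,0,0],[0.2,0,0.15,0,0],[0.2,0,0.15,0,0],[0.2,0,0.15,0,0],[0.2,0,0.15,0,0]]
  ]
}}

```text
time_s: 11.12
position: [0.5108, -0.1976, 0.0525]
orientation: [0.12, -0.695, 0.7, -0.117]
wrist_force: [-10.0, 4.7, 24.4]
opening: 0.6
```

Emit:
{"api": "jog_arm", "payload": {
  "increments": [
    [[0.2,0,0.15,0,0],[0.2,0,0.15,0,0],[0.2,0,0.15,0,0],[0.2,0,0.15,0,0],[0.2,0,0.15,0,0],[0.2,0,0.15,0,0],[0.2,0,0.15,0,0],[0.2,0,0.15,0,0]]
  ]
}}

```text
time_s: 12.12
position: [0.5108, -0.1976, 0.0525]
orientation: [0.12, -0.695, 0.7, -0.117]
wrist_force: [-9.5, 4.3, 24.4]
opening: 0.601
```

Held over 3 s at a steady 24 N or more. Releasing straight up.

Emit:
{"api": "jog_arm", "payload": {
  "increments": [
    [[0.2,0,-0.6,0,0],[0.2,0,-1.5,0,0],[0.2,0,-3,0,0],[0.2,0,-6,0,0],[0.2,0,-10,0,0],[0.2,4,-14,0,0],[0.2,8,-16,0,0],[0.2,12,-17,0,0]]
  ]
}}

```text
time_s: 13.12
position: [0.3972, -0.2363, 0.225]
orientation: [0.12, -0.694, 0.7, -0.118]
wrist_force: [0.3, -0.7, 0.2]
opening: 0.603
```

Emit:
{"api": "jog_arm", "payload": {
  "increments": [
    [[0.2,0.3,0,0,0],[0.2,0.3,0,0,0],[0.2,0.3,0,0,0],[0.2,0.3,0,0,0]]
  ]
}}

```text
time_s: 13.62
position: [0.3947, -0.2369, 0.2245]
orientation: [0.12, -0.694, 0.7, -0.118]
wrist_force: [0.2, 0.1, -0.7]
opening: 0.6
```

Run:
```python
from rig import manip
from h import *
o=manip.get_obs();c=manip.capture("wrist");cv2.imwrite("pics/w8.png",c["color"]);P=wpose(o,c);X=cloud(c,P);print(o["time_s"],o["position"],o["wrist_force"])
near=(c["depth"]>0)&(abs(X[...,0]-.51)<.06)&(abs(X[...,1]+.198)<.07)
m=(near&(X[...,2]>.059)&(X[...,2]<.070)).astype(np.uint8)
n,L,st,ce=cv2.connectedComponentsWithStats(m)
for i in range(1,n):
    if st[i,4]>40: print(ce[i],st[i,4],X[L==i].mean(0).round(4))
a,b=ce[1],ce[2]
s=manip.capture("scene");cv2.imwrite("pics/sc8.png",s["color"]);Y=cloud(s)
y=np.radians(-16.2);e=np.array([-np.sin(y),np.cos(y)])
q=Y[(s["depth"]>0)&(Y[...,2]>.055)&(Y[...,2]<.066)&(Y[...,1]>.12)&(Y[...,1]<.36)&(Y[...,0]>.4)&(Y[...,0]<.65)]
print("hood y",np.percentile((q[:,:2]-[.521,.205])@e,[.5,99.5])*1000,len(q))
```

```text
13.625 [ 0.39474364 -0.23693889  0.22454911] [ 0.22800461  0.11183888 -0.69444994]
[282.8811545   63.11035654] 589 [ 0.4989 -0.168   0.0653]
[347.65816327  63.48639456] 588 [ 0.5196 -0.2276  0.0652]
hood y [ 11.88382682 112.14343939] 1072
```

View pics/w8.png

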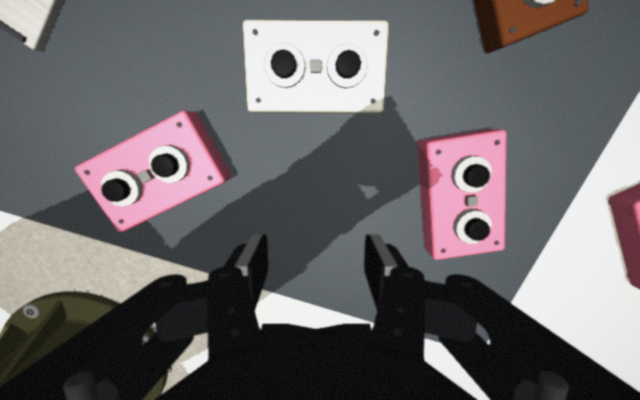

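View pics/sc8.png

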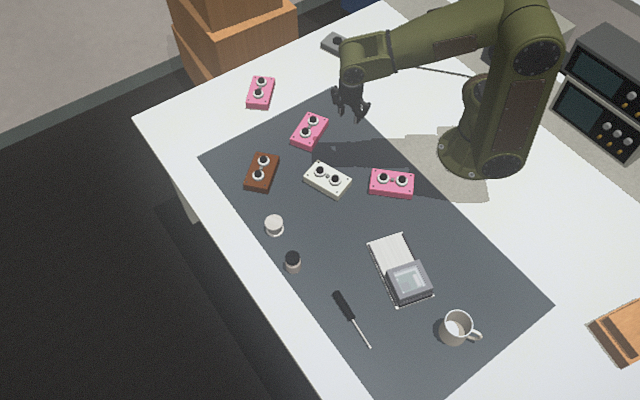

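Both caps are back up at z ≈ 0.065 and within 1 mm of where they were. The hood (410,283) covers the board, and the mug, jar, spool and screwdriver look unmoved. The gripper is clear of everything, so I'm handing in.

Run:
```python
from rig import manip
print(manip.finish_job())
```

```text
the job is handed in; nothing more can be done
None
```

I pushed the hood home with the shut fingertips, then pressed both reset buttons of the white box together for about 3 s and let them go. The job was handed in at about 13.7 s of the 51 s allowed; no verdict was reported.

**Hood:** it stopped hard at 36 N. The wrist camera put its near edge at +10.0 mm, which is home. The last scene view gave +11.9 mm near and +112.1 mm far, about 2 mm off but within calibration.

**Buttons:** the press force peaked at 33 N and held at 24 N or more. That is above the 8 N or so the two need together, so I took both as bottomed. The tool travelled only 5.7 mm from the first force reading, less than the 8 mm stroke. I put the gap down to contact having begun slightly earlier, since in the close-up both caps looked level and close to fully down.

**After release:** both caps are back up at z ≈ 65 mm and the box is within 1 mm of where it was. The square key looked untouched, the bystanders look unmoved by eye, and the gripper is clear of everything.

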